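# Clear the gate's swing and hold the ware carrier open

### The arm

A 6-joint arm with a two-finger parallel gripper is mounted at the origin on a cart in front of the work surface, level with it; the furniture and walls round the work are solid. World frame = base frame: x ahead of the robot, y to its left, z up, the work surface at z = 0. Lengths are in mm, angles in rad, forces in N, time in s.
With the tool pointing down it reaches from about 350 to 775 mm from the base axis. Payload 7.3 kg.
Tool frame: the origin (TCP) lies at the very end of the fingers, on their centre line; the grasp point (between the pads) lies 19 mm behind it; z points along the fingers, y is the line along which they close (so a half turn about z gives the same grasp; the last joint's range is limited). The gripper opens to 92 mm and grips with 3 to 60 N. Pads are 19 mm wide; open, the fingers measure 130 mm over their backs; the gripper's body (75 mm by 190 mm) begins 47 mm behind the grasp point.
Start: joints at [1.11, 0.342, 1.524, -0, 1.275, -0.146], TCP at [162.539, 499.225, 226.741] pointing down, gripper open.
Joint ranges: [-2.53, 2.53], [-0.77, 2.02], [0.04, 2.7], [-1, 4.14], [0.28, 2.66], [-3.11, 3.11]. Speed limits (rad/s): [2.57, 2.57, 3.14, 3.14, 3.14, 3.14].

### API

Orientations are given as [roll, pitch, yaw] about the fixed x, y, z axes, in that order (R = Rz(yaw) Ry(pitch) Rx(roll)).
In Python, from plant import bot gives the robot as it stands.
- The arm moves only by the tool jog_arm, never from a script. Its argument "targets" is a list of rows, each an object with "xyz": the shift along the tool's x, y, z as a fraction of full scale, a list of three; "spin": the turn about the tool's z as a fraction of full scale. In form: [{"xyz": [x, y, z], "spin": spin}, ...]. A call has exactly 10 rows; each row shifts and turns the commanded pose from where the row before left it, along the tool's axes as they then stand; what a row does not reach is not made up. Full scale, the value 1, is 80 mm for a shift and 0.1 rad for a turn. A row lasts 1/8 s, in which the tool goes at most 62.5 mm and 10.7 degrees, less where a joint would pass 70% of its speed; a pose out of reach is approached as far as the arm can. A call with a number of a shift or a turn outside -1 to 1 is refused whole. A call with a gripper value outside its range is refused whole. "gripper" is the opening in per cent of the stroke, from 0 (shut) to 100 (fully open), set as the call begins (left out, the last holds). The fingers move at their own pace and stop on an object; the grip force is fixed at half the most. Time passes only in rows, so rows that do not move let the fingers close, or fill a call up. It gives the time, the measured TCP pose, the force, the opening and the grip force at its end, in the units of the state.
- bot.get_obs(): the state, without advancing time (a new reading comes with each control period).
- bot.capture(name): name is "side" or "top"; returns the picture (384x512x3 uint8, blue, green, red); there is no depth.
- bot.get_calibration(name): a dict with "vfov" (degrees; the focal length in pixels is half the picture's height over the tangent of half this angle, whatever the lens; pixels are square), "cx", "cy" (the principal point, pixels), "eye" and "rotation" of the camera in the world. Camera axes: x right, y down, z forward; pixel columns grow to the right and rows downward; lengths in mm; the calibration is good to about 2 mm. A picture is of the moment at which its call begins. get_calibration takes no time and is no camera call.
- bot.close_job(): hands the job in; it is judged then, once.
The state is a dict: "time": time; "joint_positions": joint angles; "dq": joint speeds; "tau": joint torques, N m; "tool_pos": TCP position; "tcp_rot": TCP orientation; "contact_force": force on the tool from outside, world axes, zero at the start; "moment": the same for the moment, N m; "grip_width": finger opening in mm; "finger_force": force on a finger pad.
Only numpy, scipy, OpenCV 4.12 (cv2) and the standard library are available. Lean on these libraries where they do the work, as an engineer would, in place of code of your own. Each camera call takes 0.05 s, during which the arm holds its last target. There are 200 camera calls.

### The job

A tubular kiln prop is lying where the gate of the bisque-ware carrier swings: first bed it, without dropping it, in the groove on top of its two mates in the plywood prop tray, so that the three make a pyramid, and let go of it. Then squeeze the orange lock on top of the gate fully together (it stays back), squeeze the black latch beside it, and swing the self-closing gate out past its half-way click until it stands about square to the carrier's front. Finish while still holding the gate there, so that I can lift the bowls out; do not upset the bowls inside or shift the things standing round about.

Things in the scene. Friction and masses are not known exactly. Their poses are not given: they have to be found in the camera images.
- prop_loose_center (a point): the stray kiln prop: cream fireclay tube with a dark bore, 40 mm in diameter, 90 mm long, about 160 g, lying on the table in front of the gate. Point: its centre (20 mm above the table); its own x axis runs along its length, y and z turn as it rolls
- prop_left_center (a point): one of two like props (40 mm diameter, 90 mm long) lying side by side along the tray, 41 mm apart. Point: its centre, own x along its length
- prop_right_center (a point): the other of the two props in the tray. Point: its centre, own x along its length
- saddle (a point): place for the stray prop: where its centre lies once bedded in the groove between the two props in the tray, half-way along (62 mm above the table; the lower props' tops are 48 mm above it). x runs along the groove, y across it, z up. Tray: plywood, 120 x 102 mm, walls 26 mm high, fixed
- carrier: bisque-ware carrier, fixed: plywood case 236 mm wide, 220 mm deep, roof 146 mm above the table, with a carrying handle across the roof 150 mm behind the front edge (top 190 mm above the table). Origin: on the table under the middle of its front edge; x points to its back, y to its left (hinge side), z up
- gate_hinge (a point): point on the gate's upright hinge axis (carrier's left front corner), 176 mm above the table. Axes turn with the gate: -y runs along it from hinge to free edge (203 mm), -x is its outside. Gate: wooden frame with steel bars, 13 mm thick, from 10 to 150 mm above the table; it swings out towards the robot (from above, the free edge, on the right, goes clockwise)
- gate (a joint): gate angle, rad: 0 shut, 1.57 square to the front, 1.75 its stop. A spring closes it (1 to 2 N at the latch). From about 0.1 to 1.0 a cam on the hinge rides over a sprung roller: the half-way click at 0.55, which takes about 4 N at the latch. Let go beyond it, the gate falls back against it, to about 0.9
- lock_grip (a point): lock on the gate's top rail, 45 mm from the hinge: two upright orange tabs 8 mm thick, 24 mm wide along the gate, from 152 to 193 mm above the table, squeezed across the gate (its x). The front one is fixed; the rear one slides 13 mm to it. Over their backs 45 mm free, 32 squeezed. Point: midway between the backs when squeezed (fixed back 16 mm off towards -x), 176 mm up. Axes as gate_hinge
- lock (a joint): slide of the rear orange tab, m: 0 locked (its block stands before the end of the latch rod, so that the latch cannot be squeezed), 0.013 fully squeezed; the latch is free from 0.010. About 5 N of friction; it stays where it is put
- latch_grip (a point): latch on the gate's top rail, 130 mm from the hinge: two upright black tabs 8 mm thick, 24 mm wide, 152 to 193 mm above the table, squeezed along the gate (its y). The one nearer the hinge is fixed; the other, with the bolt, slides 12 mm to it. Over their backs 44 mm free, 32 squeezed. Point: midway between the backs when squeezed (fixed back 16 mm off towards +y), 176 mm up. Axes as gate_hinge
- latch (a joint): slide of the outer black tab, m: 0 at rest with the bolt in its keeper, 0.012 fully squeezed; the bolt is out from 0.010. Its spring takes 5 N, rising to 10 N, and drives it back when let go. The gate can be swung by the squeezed tabs
- bisque_small: cream bisque bowl, 125 mm across, 66 mm high, standing loose in the carrier; origin at the centre of its underside
- bisque_cup_a: small cream bisque bowl, 68 mm across, 48 mm high, loose in the carrier; origin at the centre of its underside
- bisque_cup_b: small terracotta bowl, 65 mm across, 50 mm high, loose in the carrier; origin at the centre of its underside
- tea_glass: tea glass, 68 mm across, 91 mm high, standing at the right of the table; origin at the centre of its underside
- pot_a: pigment pot with blue body and white cap, 42 mm across, 53 mm high, at the left; origin at the centre of its underside
- pot_c: pigment pot with yellow body and blue cap, 49 mm across, 62 mm high, at the left; origin at the centre of its underside
There are look-alikes about, which are no part of the job. What is shaped like the part that bears saddle but blue is not meant.

How it is judged:
By the outcome, as a careful person would: the job done as asked, in the order asked, and still so for the second after the job is handed in, while the arm keeps its last pose, push and grip.
It also fails if it takes over 64 s, if anything falls off the work surface, if the arm or the gripper's body presses on something with over 40 N, if the wrist force passes 120 N, or if a joint passes its speed limit or range.

## Working session

There is one attempt and no reset: what is moved stays moved. The work goes in short steps, Python scripts to look and compute and a tool call to move; the robot and the scene stay as the last step left them, time stands still between calls to the robot, and variables do not carry over. Pictures are saved under pics/ and viewed, at most 10 in all, crops included, and the job is handed in when it is done.

Besides the shell and the picture viewer there is one more tool, called after "Call:" as name(argument=value, ...), one argument or row to a line, values as JSON. jog_arm: Moves the arm, as the interface text tells. Shift numbers are shares of 80 mm and turn numbers shares of 0.1 rad, none past 1 either way. Its arguments: {"type":"object","properties":{"targets":{"type":"array","items":{"type":"object","properties":{"xyz":{"type":"array","items":{"type":"number"}},"spin":{"type":"number"}}}},"gripper":{"type":"number"}},"required":["targets"]}

```bash
ls; mkdir -p pics; python3 - <<'E'
from plant import bot
import cv2
for n in("side","top"):
    im=bot.capture(n); c=bot.get_calibration(n); print(n,c)
    cv2.imwrite(f"pics/{n}0.png",cv2.resize(im,(800,600),interpolation=cv2.INTER_CUBIC))
o=bot.get_obs(); print(o)
E
```

```text
pics
side {'vfov': 44.399019893453676, 'cx': 251.33640584612974, 'cy': 187.8200757232705, 'eye': array([-1239.43880369,  -205.21716426,  1140.82336422]), 'rotation': array([-2.06790124, -0.02137638, -1.53937181])}
top {'vfov': 55.50095290242774, 'cx': 248.56796267332126, 'cy': 193.65263458075162, 'eye': array([ -23.21573428,  -89.15436446, 1429.57028703]), 'rotation': array([-2.67552036e+00, -2.46415232e-03, -1.65456110e+00])}
{'time': 0.1, 'joint_positions': array([ 1.11000602e+00,  3.42675004e-01,  1.52490085e+00, -1.67236543e-05,
        1.27539541e+00, -1.46059315e-01]), 'dq': array([ 0.00163725, -0.00100718, -0.00199769, -0.00031678,  0.00090923,
       -0.00132765]), 'tau': array([ 1.73279925e-03, -4.32006025e+01, -2.44696909e+01,  7.17579480e-02,
        5.25363476e-02, -9.31564756e-06]), 'tool_pos': array([162.37404351, 498.88790199, 226.11026399]), 'tcp_rot': array([-3.14022639e+00, -1.84822254e-04,  2.82686641e+00]), 'contact_force': array([ 0.79159018, -0.06515351, -1.01791125]), 'moment': array([-0.01214846,  0.00026759, -0.05982963]), 'finger_force': 0.0, 'grip_width': 91.82851481292184}
```

View pics/top0.png

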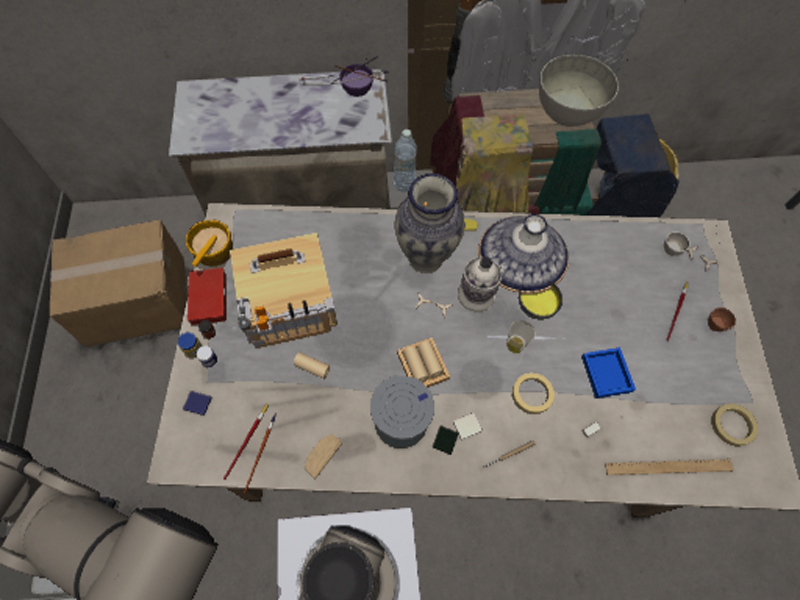

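View pics/side0.png

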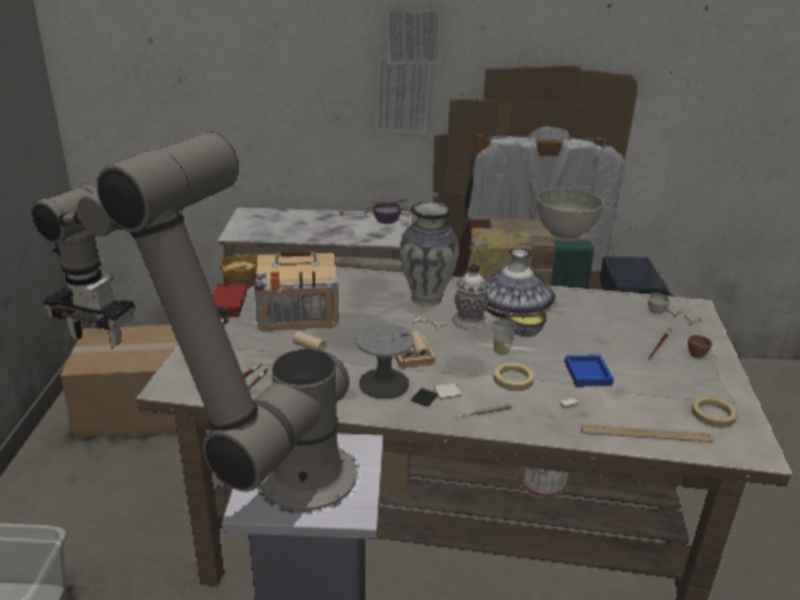

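Top view: carrier at (285,285), stray prop (311,364), tray with two props (423,362), and a tall grey banding wheel (402,410) beside the tray. The side view shows the same things, with the arm clear of them. I'll enlarge both.

```bash
cat > h.py <<'E'
from plant import bot
import numpy as np, cv2
from scipy.spatial.transform import Rotation as Ro
from scipy.optimize import least_squares
def cam(n):
    c=bot.get_calibration(n); f=192/np.tan(np.radians(c["vfov"])/2)
    return f,c["cx"],c["cy"],np.array(c["eye"]),Ro.from_euler("xyz",c["rotation"]).as_matrix()
def proj(n,P):
    f,cx,cy,e,R=cam(n); q=(np.atleast_2d(P)-e)@R
    return np.c_[cx+f*q[:,0]/q[:,2],cy+f*q[:,1]/q[:,2]]
def ray(n,uv):
    f,cx,cy,e,R=cam(n); return e,R@np.array([(uv[0]-cx)/f,(uv[1]-cy)/f,1])
def onz(n,uv,z):
    e,d=ray(n,uv); return e+d*(z-e[2])/d[2]
def tri(a,b):  # top uv, side uv
    r=least_squares(lambda P:np.r_[proj("top",P)[0]-a,proj("side",P)[0]-b],[500,100,50]); return r.x,r.fun
def crop(n,x0,y0,w,h,s,name):
    im=bot.capture(n)[y0:y0+h,x0:x0+w]
    im=cv2.resize(im,None,fx=s,fy=s,interpolation=cv2.INTER_CUBIC); cv2.imwrite("pics/"+name,im)
E
python3 - <<'E'
from h import *
print(proj("top",[[0,0,0],[162,499,226]])*800/512,proj("side",[[0,0,0],[162,499,226]])*800/512)
crop("top",140,145,150,110,5,"t1.png")
crop("side",150,158,140,80,5.5,"s1.png")
E
```

```text
[[346.50589461 581.61743563]
 [ 84.59479845 513.27072624]] [[307.14237083 475.6161743 ]
 [ 95.50355771 342.90246683]]
```

View pics/t1.png

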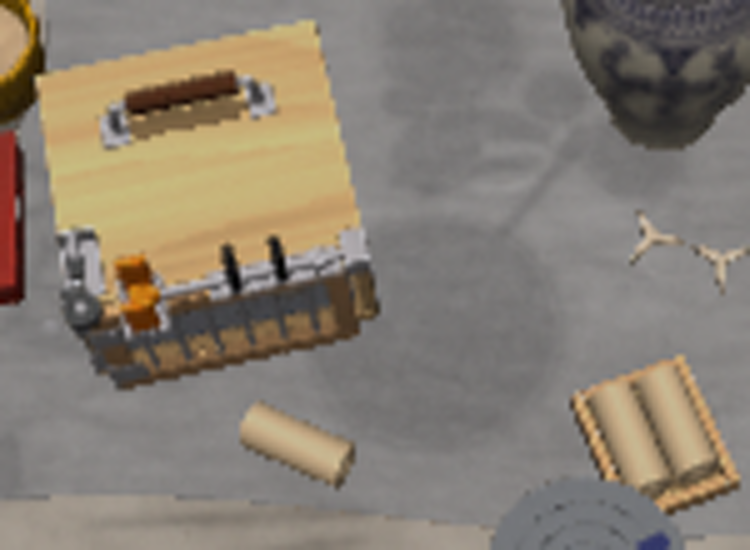

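View pics/s1.png

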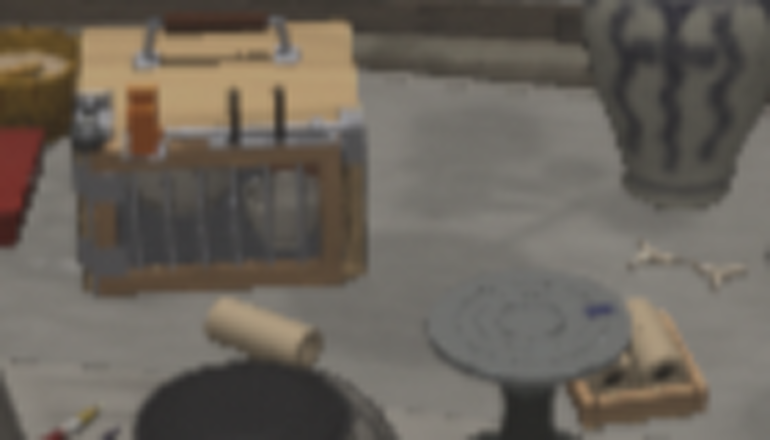

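Top crop: stray prop centre (297,443), ends (250,420)/(345,467). Tray corners (572,400), (682,357), (740,482). Roof back corners (38,75), (315,22). Black tab tops (229,245), (274,240), orange tab tops about (130,262) and (142,288). The side crop shows the matching points: prop (264,332), back corners (82,30), (353,22), black tops (234,90), (279,90), wheel disc centre (530,322).

```bash
cat >> h.py <<'E'
T=lambda x,y:np.array([140+(x+.5)/5-.5,145+(y+.5)/5-.5])
S=lambda x,y:np.array([150+(x+.5)/5.5-.5,158+(y+.5)/5.5-.5])
E
python3 - <<'E'
from h import *
np.set_printoptions(precision=1,suppress=True)
for n,a,b in [("propc",(297,443),(264,332)),("roofBL",(38,75),(82,28)),("roofBR",(317,22),(353,20)),("blk1",(229,243),(234,89)),("blk2",(274,238),(279,88)),
  ("orangefrontTop",(141,286),(142,92)),("wheel",(590,545),(530,322)),("trayBR",(740,482),(707,395)),("propRfar",(678,360),(638,297)),("gateBR",(375,310),(365,273))]:
    r=tri(T(*a),S(*b)); print(n,*r)
print("tray z26",[onz("top",T(*p),26) for p in [(572,400),(682,357),(740,482)]])
print("tops z48",[onz("top",T(*p),z) for p,z in [((613,385),48),((663,364),48),((655,492),48),((708,476),48)]])
print("prop z20",[onz("top",T(*p),z) for p,z in [((250,420),20),((345,467),20)]])
print("roof146",[onz("top",T(*p),146) for p in [(38,75),(317,22),(360,228),(58,238)]])
print("blk193",[onz("top",T(*p),193) for p in [(229,243),(274,238)]])
print("or193",[onz("top",T(*p),193) for p in [(131,260),(141,286)]])
E
```

```text
propc [515.9  64.3  28.1] [ 0.1 -0.  -0.1 -0. ]
roofBL [806.7 256.9 152.8] [-0.3  0.   0.4  0. ]
roofBR [839.4  24.6 153.9] [ 0.3 -0.  -0.4 -0. ]
blk1 [617.3  94.9 194.3] [-0.2  0.   0.2  0. ]
blk2 [617.8  59.7 196.4] [ 0.1 -0.  -0.1 -0. ]
orangefrontTop [579.8 159.7 207.8] [-0.6  0.1  0.8  0.1]
wheel [ 377.9 -157.   132.7] [-0.6  0.1  0.7 -0. ]
trayBR [ 454.4 -291.2   23.4] [-0.  0.  0. -0.]
propRfar [ 552.1 -243.6   52.5] [-1.6  0.3  1.8 -0.2]
gateBR [636.5  -4.   14.1] [ 0.3 -0.  -0.3  0. ]
tray z26 [array([ 535.7, -162.1,   26. ]), array([ 566.5, -257.1,   26. ]), array([ 453.5, -291. ,   26. ])]
tops z48 [array([ 537.2, -195.5,   48. ]), array([ 552.3, -238.2,   48. ]), array([ 443.4, -219.5,   48. ]), array([ 453.2, -263.1,   48. ])]
prop z20 [array([542.4, 103.9,  20. ]), array([495. ,  27.2,  20. ])]
roof146 [array([811.2, 257.5, 146. ]), array([844.6,  26.6, 146. ]), array([647.2,  -1.9, 146. ]), array([658. , 235.7, 146. ])]
blk193 [array([618.1,  94.4, 193. ]), array([619.5,  60.3, 193. ])]
or193 [array([609.7, 168.2, 193. ]), array([587.3, 160.4, 193. ])]
```

```bash
python3 - <<'E'
from h import *
def cr(n,x0,y0,w,h,s): return cv2.resize(bot.capture(n)[y0:y0+h,x0:x0+w],None,fx=s,fy=s,interpolation=cv2.INTER_CUBIC)
a=cr("top",150,187,72,32,11); b=cr("side",160,166,36,22,11); c=cr("top",250,212,36,22,11)
cv2.imwrite("pics/z2.png",np.vstack([a,np.hstack([b,c])])); print(a.shape,b.shape)
E
```

```text
(352, 792, 3) (242, 396, 3)
```

View pics/z2.png

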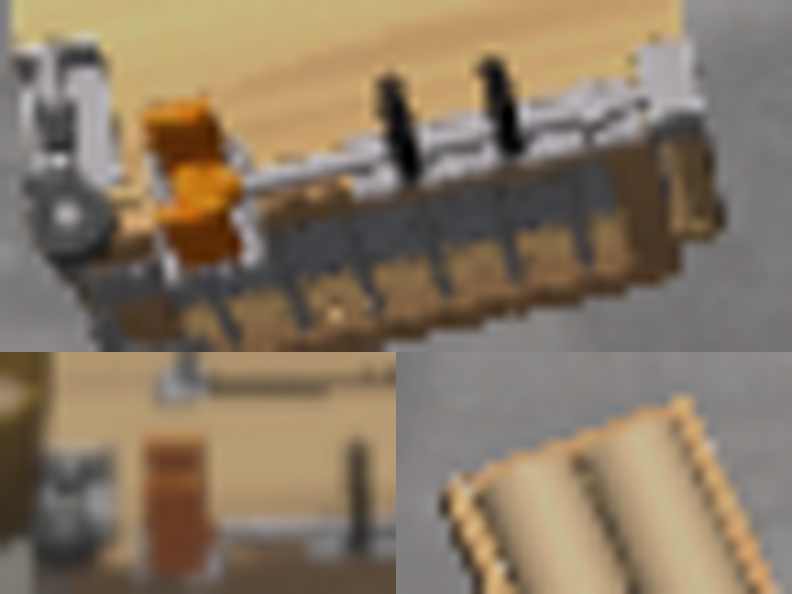

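```bash
cat > fit.py <<'E'
from h import *
np.set_printoptions(precision=2,suppress=True)
Z=lambda x,y:np.array([150+(x+.5)/11-.5,187+(y+.5)/11-.5])
Y=lambda x,y:np.array([160+(x+.5)/11-.5,166+(y+.5)/11-.5])
# name,(base L/O), local x, gate y, z
t=[("L",12,-118,193,388,78),("L",12,-154,193,488,62),("L",-12,-118,152,410,180),("L",-12,-154,152,512,155),
   ("O",29,-33,193,146,103),("O",29,-57,193,207,100),("O",-16,-33,152,175,260),("O",-16,-57,152,240,252)]
s=[("O",29,-45,193,176,88),("L",12,-118,193,357,88),("O",-16,-45,152,178,222),("L",-12,-118,152,358,200)]
def W(p,k,x,y,z):
    c,n=np.cos(p[2]),np.sin(p[2]); x=x+(p[3] if k=="O" else 0); y=y+130
    return [p[0]+c*x-n*y,p[1]+n*x+c*y,z]
def res(p):
    r=[proj("top",W(p,*a[:4]))[0]-Z(*a[4:]) for a in t]+[proj("side",W(p,*a[:4]))[0]-Y(*a[4:]) for a in s]
    # roof back corners: carrier y +-118 about hidden lateral offset p[4], depth p[5]
    for yy,a,b in [(118,(38,75),(82,28)),(-118,(317,22),(353,20))]:
        P=W(p,"L",p[5],p[4]+yy-130,146); r+=[proj("top",P)[0]-T(*a),proj("side",P)[0]-S(*b)]
    return np.concatenate(r)
r=least_squares(res,[610,82,.14,0,0,220],loss="soft_l1"); print(r.x); print(res(r.x).reshape(-1,2))
E
python3 fit.py; python3 - <<'E'
from h import *
np.set_printoptions(precision=1,suppress=True)
C=lambda x,y:np.array([250+(x-396+.5)/11-.5,212+(y-352+.5)/11-.5])
for p,z in [((455,487),26),((685,402),26),((578,458),48),((585,465),34),((622,578),30)]: print(p,onz("top",C(*p),z))
E
```

```text
[609.05  83.9    0.14 -10.19  27.99 226.15]
[[-0.21 -0.68]
 [ 0.1  -1.05]
 [ 0.3   0.24]
 [ 0.25  0.7 ]
 [-0.8  -0.18]
 [-0.01 -1.14]
 [ 0.14  0.6 ]
 [ 0.48  0.08]
 [-0.23  0.05]
 [-0.14  0.28]
 [-0.27  0.79]
 [ 0.1   0.78]
 [-0.35 -0.43]
 [ 0.27  0.71]
 [ 0.32 -0.16]
 [-0.32  0.93]]
(455, 487) [ 538.8 -166.1   26. ]
(685, 402) [ 566.1 -256.3   26. ]
(578, 458) [ 537.7 -211.5   48. ]
(585, 465) [ 540.4 -215.    34. ]
(622, 578) [ 496.  -224.3   30. ]
```

```bash
python3 - <<'E'
from h import *
np.set_printoptions(precision=1,suppress=True)
k=512/800
for n,a,b in [("wL",(371,409),(356,342)),("wR",(434,409),(411,342)),("jarTop",(484,264),(474,266)),("glassTop",(519,328),(503,325))]:
    print(n,*tri(np.array(a)*k,np.array(b)*k))
print("jarbase",onz("top",np.array((478,303))*k,0),"glass base",onz("top",np.array((515,348))*k,0))
print("jar widest L/R z60",onz("top",np.array((459,293))*k,60),onz("top",np.array((499,288))*k,60))
for z in(118,128,135): print([onz("top",np.array(p)*k,z)[:2] for p in((371,409),(434,409),(402,376),(402,447))])
print(bot.get_obs()["time"])
E
```

```text
wL [354.  -83.  131.4] [-0.1  0.   0.1 -0. ]
wR [ 336.9 -225.7  148.4] [-0.6  0.1  0.6 -0.1]
jarTop [ 683.8 -396.2  195.9] [ 1.  -0.2 -1.2  0.2]
glassTop [ 552.1 -482.    79.3] [ 0.3 -0.1 -0.3  0.1]
jarbase [ 671.1 -403.4    0. ] glass base [ 528.1 -482.     0. ]
jar widest L/R z60 [ 676.2 -343.5   60. ] [ 682.5 -454.3   60. ]
[array([357.9, -83.3]), array([ 345.6, -231.1]), array([ 433.2, -163.8]), array([ 263.5, -147.7])]
[array([355. , -83.4]), array([ 342.8, -230.1]), array([ 429.7, -163.2]), array([ 261.3, -147.2])]
[array([353. , -83.4]), array([ 340.9, -229.3]), array([ 427.3, -162.8]), array([ 259.8, -146.9])]
0.35
```

```bash
cat > plan.py <<'E'
import json,sys
from h import *
def plan(pts,cur=None,fill=True):
    """pts: list of (x,y,z,yaw,nrows); prints calls of 10 rows in tool axes; tool points down"""
    o=bot.get_obs()
    p,y=(np.array(o["tool_pos"]),o["tcp_rot"][2]) if cur is None else (np.array(cur[:3],float),cur[3])
    rows=[]
    for *q,yy,n in pts:
        p0,y0=p.copy(),y
        for i in range(1,n+1):
            d=p0+(np.array(q)-p0)*i/n-p; c,s=np.cos(y),np.sin(y)
            A=np.array([[c,s,0],[s,-c,0],[0,0,-1]])   # columns: tool axes
            t=np.round(A.T@d/80,3); sp=round(-(y0+(yy-y0)*i/n-y)/.1,2)
            p=p+A@t*80; y=y-sp*.1; rows.append({"xyz":t.tolist(),"spin":sp})
    while fill and len(rows)%10: rows.append({"xyz":[0,0,0],"spin":0})
    for i in range(0,len(rows),10): print(json.dumps(rows[i:i+10]))
    print("end",p.round(1),round(y,3))
E
python3 - <<'E'
from plan import *
plan([(501,36.5,180,1.02,20)],cur=(162.5,499.2,226.7,2.827))
E
```

```text
[{"xyz": [-0.291, -0.21, 0.029], "spin": 0.9}, {"xyz": [-0.308, -0.182, 0.029], "spin": 0.91}, {"xyz": [-0.324, -0.154, 0.03], "spin": 0.9}, {"xyz": [-0.336, -0.124, 0.029], "spin": 0.9}, {"xyz": [-0.346, -0.093, 0.029], "spin": 0.91}, {"xyz": [-0.353, -0.062, 0.029], "spin": 0.9}, {"xyz": [-0.357, -0.03, 0.029], "spin": 0.9}, {"xyz": [-0.358, 0.003, 0.03], "spin": 0.91}, {"xyz": [-0.357, 0.035, 0.029], "spin": 0.9}, {"xyz": [-0.352, 0.067, 0.029], "spin": 0.91}]
[{"xyz": [-0.344, 0.099, 0.029], "spin": 0.9}, {"xyz": [-0.334, 0.129, 0.029], "spin": 0.9}, {"xyz": [-0.321, 0.159, 0.029], "spin": 0.91}, {"xyz": [-0.306, 0.188, 0.03], "spin": 0.9}, {"xyz": [-0.287, 0.214, 0.029], "spin": 0.9}, {"xyz": [-0.267, 0.239, 0.029], "spin": 0.91}, {"xyz": [-0.244, 0.262, 0.029], "spin": 0.9}, {"xyz": [-0.219, 0.283, 0.029], "spin": 0.9}, {"xyz": [-0.194, 0.302, 0.03], "spin": 0.91}, {"xyz": [-0.164, 0.318, 0.029], "spin": 0.9}]
end [501.   36.5 180. ] 1.02
```

Call:
jog_arm(
  targets=[
    {"xyz": [-0.29, -0.21, 0.03], "spin": 0.9},
    {"xyz": [-0.31, -0.18, 0.03], "spin": 0.9},
    {"xyz": [-0.32, -0.15, 0.03], "spin": 0.9},
    {"xyz": [-0.34, -0.12, 0.03], "spin": 0.9},
    {"xyz": [-0.35, -0.09, 0.03], "spin": 0.9},
    {"xyz": [-0.35, -0.06, 0.03], "spin": 0.9},
    {"xyz": [-0.36, -0.03, 0.03], "spin": 0.9},
    {"xyz": [-0.36, 0, 0.03], "spin": 0.9},
    {"xyz": [-0.36, 0.04, 0.03], "spin": 0.9},
    {"xyz": [-0.35, 0.07, 0.03], "spin": 0.9},
  ],
  gripper=100,
)

```text
time: 1.6
tool_pos: [334.1, 268.0, 202.8]
tcp_rot: [3.141, -0.0, 1.924]
contact_force: [-0.0, -0.1, -0.5]
grip_width: 91.5
finger_force: 0.0
```

Call:
jog_arm(
  targets=[
    {"xyz": [-0.34, 0.1, 0.03], "spin": 0.9},
    {"xyz": [-0.33, 0.13, 0.03], "spin": 0.9},
    {"xyz": [-0.32, 0.16, 0.03], "spin": 0.9},
    {"xyz": [-0.31, 0.19, 0.03], "spin": 0.9},
    {"xyz": [-0.29, 0.21, 0.03], "spin": 0.9},
    {"xyz": [-0.27, 0.24, 0.03], "spin": 0.9},
    {"xyz": [-0.24, 0.26, 0.03], "spin": 0.9},
    {"xyz": [-0.22, 0.28, 0.03], "spin": 0.9},
    {"xyz": [-0.19, 0.3, 0.03], "spin": 0.9},
    {"xyz": [-0.16, 0.32, 0.03], "spin": 1},
  ],
)

```text
time: 2.85
tool_pos: [504.3, 38.4, 178.6]
tcp_rot: [-3.142, -0.0, 1.014]
contact_force: [0.1, 0.4, -0.9]
grip_width: 91.7
finger_force: 0.0
```

```bash
python3 - <<'E'
from plan import *
o=bot.get_obs();print(o["time"],o["tool_pos"],o["tcp_rot"],o["joint_positions"])
plan([(501,36.5,50,1.02,5),(501,36.5,10,1.02,5)])
E
```

```text
2.85 [504.2895241   38.38865521 178.64083992] [-3.14159067e+00 -1.29922441e-04  1.01354354e+00] [-7.57398790e-02  3.52425468e-01  1.65069141e+00  1.27833488e-04
  1.13841737e+00  4.81459345e-01]
[{"xyz": [-0.008, -0.004, 0.322], "spin": -0.01}, {"xyz": [-0.009, -0.005, 0.321], "spin": -0.02}, {"xyz": [-0.008, -0.004, 0.322], "spin": -0.01}, {"xyz": [-0.008, -0.005, 0.321], "spin": -0.01}, {"xyz": [-0.009, -0.005, 0.322], "spin": -0.01}, {"xyz": [0.0, 0.0, 0.1], "spin": -0.0}, {"xyz": [0.0, 0.0, 0.1], "spin": -0.0}, {"xyz": [0.0, 0.0, 0.1], "spin": -0.0}, {"xyz": [0.0, 0.0, 0.1], "spin": -0.0}, {"xyz": [0.0, 0.0, 0.1], "spin": -0.0}]
end [501.   36.5  10. ] 1.02
```

Call:
jog_arm(
  targets=[
    {"xyz": [-0.042, -0.023, 0.3], "spin": -0.07},
    {"xyz": [0, 0, 0.35], "spin": 0},
    {"xyz": [0, 0, 0.4], "spin": 0},
    {"xyz": [0, 0, 0.3], "spin": 0},
    {"xyz": [0, 0, 0.25], "spin": 0},
    {"xyz": [0, 0, 0.2], "spin": 0},
    {"xyz": [0, 0, 0.15], "spin": 0},
    {"xyz": [0, 0, 0.15], "spin": 0},
    {"xyz": [0, 0, 0], "spin": 0},
    {"xyz": [0, 0, 0], "spin": 0},
  ],
)

```text
time: 4.1
tool_pos: [500.8, 37.3, 11.1]
tcp_rot: [3.141, -0.0, 1.024]
contact_force: [0.1, -0.6, 0.5]
grip_width: 91.9
finger_force: 0.0
```

```bash
python3 - <<'E'
from h import *
def cr(n,x0,y0,w,h,s): return cv2.resize(bot.capture(n)[y0:y0+h,x0:x0+w],None,fx=s,fy=s,interpolation=cv2.INTER_CUBIC)
cv2.imwrite("pics/g3.png",np.hstack([cr("top",160,180,75,80,5.3),cr("side",170,180,75,80,5.3)]))
E
```

```text
(no output)
```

View pics/g3.png

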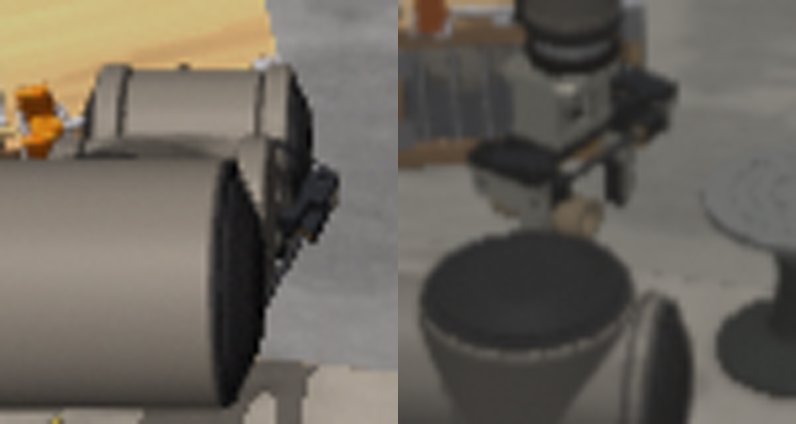

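The side picture shows the prop's near end (580,213) between the fingers, with no contact. I'll close and lift.

Call:
jog_arm(
  targets=[
    {"xyz": [0, 0, 0], "spin": 0},
    {"xyz": [0, 0, 0], "spin": 0},
    {"xyz": [0, 0, 0], "spin": 0},
    {"xyz": [0, 0, 0], "spin": 0},
    {"xyz": [0, 0, 0], "spin": 0},
    {"xyz": [0, 0, 0], "spin": 0},
    {"xyz": [0, 0, 0], "spin": 0},
    {"xyz": [0, 0, 0], "spin": 0},
    {"xyz": [0, 0, 0], "spin": 0},
    {"xyz": [0, 0, 0], "spin": 0},
  ],
  gripper=0,
)

```text
time: 5.45
tool_pos: [500.5, 37.3, 10.7]
tcp_rot: [3.141, -0.0, 1.024]
contact_force: [-0.1, 1.1, -0.2]
grip_width: 39.4
finger_force: 29.9
```

```bash
python3 - <<'E'
from plan import *
print(bot.get_obs()["finger_force"])
u=np.array([np.cos(.293),np.sin(.293)]); t=np.array([495,-229])+u*34; print(t)
plan([(490,25,110,1.024,6),(*t,160,1.024+2.41,24)])
E
```

```text
29.940247535705566
[ 527.55097807 -219.17992737]
[{"xyz": [-0.033, -0.005, -0.207], "spin": -0.0}, {"xyz": [-0.034, -0.006, -0.207], "spin": -0.0}, {"xyz": [-0.033, -0.005, -0.207], "spin": -0.0}, {"xyz": [-0.033, -0.006, -0.206], "spin": -0.0}, {"xyz": [-0.034, -0.005, -0.207], "spin": -0.0}, {"xyz": [-0.033, -0.005, -0.207], "spin": -0.0}, {"xyz": [-0.098, 0.083, -0.026], "spin": -1.0}, {"xyz": [-0.107, 0.072, -0.026], "spin": -1.01}, {"xyz": [-0.113, 0.062, -0.026], "spin": -1.0}, {"xyz": [-0.118, 0.05, -0.026], "spin": -1.01}]
[{"xyz": [-0.123, 0.038, -0.026], "spin": -1.0}, {"xyz": [-0.126, 0.025, -0.026], "spin": -1.01}, {"xyz": [-0.128, 0.012, -0.026], "spin": -1.0}, {"xyz": [-0.129, -0.0, -0.026], "spin": -1.0}, {"xyz": [-0.128, -0.014, -0.026], "spin": -1.01}, {"xyz": [-0.126, -0.026, -0.026], "spin": -1.0}, {"xyz": [-0.123, -0.038, -0.027], "spin": -1.01}, {"xyz": [-0.118, -0.051, -0.026], "spin": -1.0}, {"xyz": [-0.113, -0.062, -0.026], "spin": -1.01}, {"xyz": [-0.105, -0.073, -0.026], "spin": -1.0}]
[{"xyz": [-0.098, -0.084, -0.026], "spin": -1.0}, {"xyz": [-0.089, -0.093, -0.026], "spin": -1.01}, {"xyz": [-0.079, -0.101, -0.026], "spin": -1.0}, {"xyz": [-0.069, -0.109, -0.026], "spin": -1.01}, {"xyz": [-0.057, -0.115, -0.026], "spin": -1.0}, {"xyz": [-0.046, -0.121, -0.026], "spin": -1.01}, {"xyz": [-0.033, -0.124, -0.026], "spin": -1.0}, {"xyz": [-0.021, -0.127, -0.026], "spin": -1.0}, {"xyz": [-0.008, -0.128, -0.026], "spin": -1.01}, {"xyz": [0.005, -0.129, -0.026], "spin": -1.0}]
end [ 527.6 -219.2  160. ] 3.434
```

Call:
jog_arm(
  targets=[
    {"xyz": [-0.03, -0.005, -0.1], "spin": 0},
    {"xyz": [-0.03, -0.005, -0.2], "spin": 0},
    {"xyz": [-0.03, -0.006, -0.25], "spin": 0},
    {"xyz": [-0.035, -0.006, -0.25], "spin": 0},
    {"xyz": [-0.035, -0.005, -0.25], "spin": 0},
    {"xyz": [-0.04, -0.005, -0.19], "spin": 0},
    {"xyz": [-0.1, 0.08, -0.03], "spin": -1},
    {"xyz": [-0.11, 0.07, -0.03], "spin": -1},
    {"xyz": [-0.11, 0.06, -0.03], "spin": -1},
    {"xyz": [-0.12, 0.05, -0.03], "spin": -1},
  ],
)

```text
time: 6.7
tool_pos: [495.3, -16.1, 120.2]
tcp_rot: [3.142, -0.0, 1.427]
contact_force: [0.9, 0.1, -1.6]
grip_width: 39.1
finger_force: 29.9
```

Call:
jog_arm(
  targets=[
    {"xyz": [-0.12, 0.04, -0.03], "spin": -1},
    {"xyz": [-0.13, 0.025, -0.03], "spin": -1},
    {"xyz": [-0.13, 0.01, -0.03], "spin": -1},
    {"xyz": [-0.13, 0, -0.03], "spin": -1},
    {"xyz": [-0.13, -0.01, -0.03], "spin": -1},
    {"xyz": [-0.13, -0.025, -0.03], "spin": -1},
    {"xyz": [-0.12, -0.04, -0.03], "spin": -1},
    {"xyz": [-0.12, -0.05, -0.03], "spin": -1},
    {"xyz": [-0.11, -0.06, -0.03], "spin": -1},
    {"xyz": [-0.105, -0.07, -0.03], "spin": -1},
  ],
)

```text
time: 7.95
tool_pos: [511.2, -118.0, 144.1]
tcp_rot: [3.141, -0.0, 2.427]
contact_force: [-0.2, 0.7, -1.8]
grip_width: 39.5
finger_force: 29.9
```

Call:
jog_arm(
  targets=[
    {"xyz": [-0.1, -0.08, -0.03], "spin": -1},
    {"xyz": [-0.09, -0.09, -0.03], "spin": -1},
    {"xyz": [-0.08, -0.1, -0.03], "spin": -1},
    {"xyz": [-0.07, -0.11, -0.02], "spin": -1},
    {"xyz": [-0.06, -0.115, 0], "spin": -1},
    {"xyz": [-0.05, -0.12, 0], "spin": -1},
    {"xyz": [-0.035, -0.12, 0], "spin": -1},
    {"xyz": [-0.02, -0.12, 0], "spin": -1},
    {"xyz": [-0.01, -0.1, 0], "spin": -1},
    {"xyz": [0, -0.08, 0], "spin": -1},
  ],
)

```text
time: 9.2
tool_pos: [527.0, -212.7, 152.8]
tcp_rot: [3.141, 0.0, -2.856]
contact_force: [0.1, -0.3, -1.9]
grip_width: 39.4
finger_force: 29.9
```

```bash
python3 - <<'E'
from plan import *
o=bot.get_obs(); print(o["finger_force"],o["grip_width"],o["tool_pos"],o["tcp_rot"][2],o["joint_positions"])
def cr(n,x0,y0,w,h,s): return cv2.resize(bot.capture(n)[y0:y0+h,x0:x0+w],None,fx=s,fy=s,interpolation=cv2.INTER_CUBIC)
cv2.imwrite("pics/p4.png",np.hstack([cr("top",235,180,75,80,5.3),cr("side",215,170,75,80,5.3)]))
plan([(527.5,-219.2,110,3.434,8)])
E
```

```text
29.944403171539307 39.356727882517774 [ 527.04520007 -212.71301284  152.77449525] -2.8563977639478106 [-5.18536793e-01  4.87016815e-01  1.51034102e+00  1.99875920e-04
  1.14441880e+00 -2.37461069e+00]
[{"xyz": [0.002, -0.01, 0.067], "spin": -7.87}, {"xyz": [0.008, -0.005, 0.066], "spin": -7.86}, {"xyz": [0.009, 0.003, 0.067], "spin": -7.87}, {"xyz": [0.006, 0.008, 0.067], "spin": -7.87}, {"xyz": [-0.003, 0.01, 0.067], "spin": -7.86}, {"xyz": [-0.008, 0.005, 0.066], "spin": -7.87}, {"xyz": [-0.009, -0.002, 0.067], "spin": -7.87}, {"xyz": [-0.005, -0.009, 0.067], "spin": -7.86}, {"xyz": [0, 0, 0], "spin": 0}, {"xyz": [0, 0, 0], "spin": 0}]
end [ 527.5 -219.2  110. ] 3.434
```

View pics/p4.png

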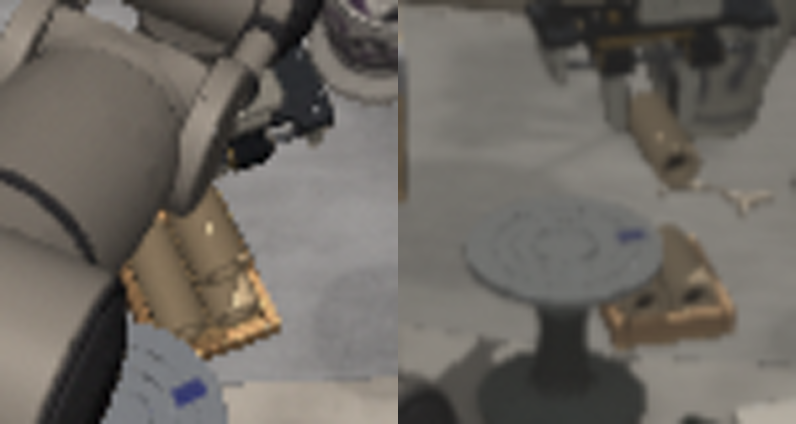

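```bash
python3 - <<'E'
from plan import *
np.set_printoptions(precision=1,suppress=True)
q=lambda x,y:np.array([215+(x-398+.5)/5.3-.5,170+(y+.5)/5.3-.5])
a,b=onz("side",q(645,300),28),onz("side",q(693,294),28); print(a,b,(a+b)/2, "expected",np.array([495,-229])-45*np.array([.957,.289]))
for z in(155,162):print(onz("side",q(681,158),z))
print("expected held end px",proj("side",[451.2,-235,162])-q(0,0)+0, (proj("side",[451.2,-235,162])[0]-[215,170])*5.3+[398,0])
print("saddle near end px",(proj("side",[452,-242,62])[0]-[215,170])*5.3+[398,0])
E
```

```text
[ 467.7 -218.    28. ] [ 479.2 -257.1   28. ] [ 473.4 -237.5   28. ] expected [ 451.9 -242. ]
[ 480.5 -242.4  155. ]
[ 468.3 -242.1  162. ]
expected held end px [[126.8  31.8]] [669.7 166.4]
saddle near end px [673.9 274. ]
```

Call:
jog_arm(
  targets=[
    {"xyz": [0.009, -0.053, 0.05], "spin": 0},
    {"xyz": [0, 0, 0.1], "spin": 0},
    {"xyz": [0, 0, 0.15], "spin": 0},
    {"xyz": [0, 0, 0.15], "spin": 0},
    {"xyz": [0, 0, 0.15], "spin": 0},
    {"xyz": [0, 0, 0.1], "spin": 0},
    {"xyz": [0, 0, 0.05], "spin": 0},
    {"xyz": [0, 0, 0], "spin": 0},
    {"xyz": [0, 0, 0], "spin": 0},
    {"xyz": [0, 0, 0], "spin": 0},
  ],
)

```text
time: 10.55
tool_pos: [528.0, -216.8, 92.7]
tcp_rot: [-3.141, 0.001, -2.859]
contact_force: [0.3, 0.9, -2.1]
grip_width: 39.3
finger_force: 29.9
```

```bash
python3 - <<'E'
from plan import *
def cr(n,x0,y0,w,h,s): return cv2.resize(bot.capture(n)[y0:y0+h,x0:x0+w],None,fx=s,fy=s,interpolation=cv2.INTER_CUBIC)
cv2.imwrite("pics/p5.png",np.hstack([cr("side",250,194,36,45,12),cr("top",260,208,30,45,12)]))
o=bot.get_obs();print(o["tool_pos"],o["tcp_rot"][2])
E
```

```text
[ 527.9669392  -216.76004692   92.59404893] -2.859398874944104
```

View pics/p5.png

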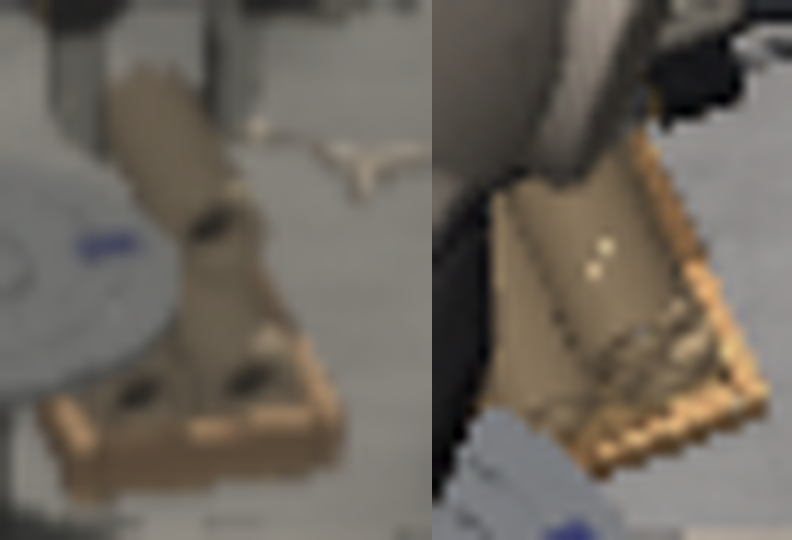

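```bash
python3 - <<'E'
from plan import *
np.set_printoptions(precision=1,suppress=True)
q=lambda x,y:np.array([250+(x+.5)/12-.5,194+(y+.5)/12-.5])
t=lambda x,y:np.array([260+(x-432+.5)/12-.5,208+(y+.5)/12-.5])
P=np.array([452.2,-239,102]); bias=q(213,221)-proj("side",P)[0]; print("bias px",bias)
print("tray end mid, bias-corrected",onz("side",q(195,385)-bias,28),"raw",onz("side",q(195,385),28))
a,b=onz("top",t(764,393),26),onz("top",t(597,470),26); u=np.array([.957,.289,0]); print(a,b,(a+b)/2+60*u, np.linalg.norm(a-b))
print("groove@top",onz("top",t(520,210),30),onz("top",t(578,345),30))
E
```

```text
bias px [ 0.6 -1.7]
tray end mid, bias-corrected [ 460.2 -235.3   28. ] raw [ 473.5 -237.8   28. ]
[ 456.7 -289.8   26. ] [ 434.4 -230.6   26. ] [ 503.  -242.9   26. ] 63.26109505268418
groove@top [ 527.7 -214.5   30. ] [ 477.4 -228.8   30. ]
```

Call:
jog_arm(
  targets=[
    {"xyz": [-0.05, 0.015, 0], "spin": -0.1},
    {"xyz": [0, 0, 0.1], "spin": 0},
    {"xyz": [0, 0, 0.1], "spin": 0},
    {"xyz": [0, 0, 0.08], "spin": 0},
    {"xyz": [0, 0, 0.06], "spin": 0},
    {"xyz": [0, 0, 0.05], "spin": 0},
    {"xyz": [0, 0, 0.04], "spin": 0},
    {"xyz": [0, 0, 0.02], "spin": 0},
    {"xyz": [0, 0, 0.0], "spin": 0},
    {"xyz": [0, 0, 0], "spin": 0},
  ],
)

```text
time: 11.9
tool_pos: [531.4, -214.5, 56.5]
tcp_rot: [-3.141, 0.0, -2.849]
contact_force: [0.2, -0.4, -1.7]
grip_width: 39.4
finger_force: 29.9
```

Call:
jog_arm(
  targets=[
    {"xyz": [0, 0, 0.02], "spin": 0},
    {"xyz": [0, 0, 0.01], "spin": 0},
    {"xyz": [0, 0, 0.01], "spin": 0},
    {"xyz": [0, 0, 0], "spin": 0},
    {"xyz": [0, 0, 0], "spin": 0},
    {"xyz": [0, 0, 0], "spin": 0},
    {"xyz": [0, 0, 0], "spin": 0},
    {"xyz": [0, 0, 0], "spin": 0},
    {"xyz": [0, 0, 0.0], "spin": 0},
    {"xyz": [0, 0, 0], "spin": 0},
  ],
)

```text
time: 13.15
tool_pos: [531.7, -214.8, 53.7]
tcp_rot: [-3.14, 0.001, -2.849]
contact_force: [-0.8, -2.4, 5.2]
grip_width: 39.6
finger_force: 29.9
```

Call:
jog_arm(
  targets=[
    {"xyz": [0, -0.012, 0.006], "spin": 0},
    {"xyz": [0, 0, 0], "spin": 0},
    {"xyz": [0, 0, 0], "spin": 0},
    {"xyz": [0, 0, 0], "spin": 0},
    {"xyz": [0, 0, 0], "spin": 0},
    {"xyz": [0, 0, 0], "spin": 0},
    {"xyz": [0, 0, 0], "spin": 0},
    {"xyz": [0, 0, 0], "spin": 0},
    {"xyz": [0, 0, 0.0], "spin": 0},
    {"xyz": [0, 0, 0], "spin": 0},
  ],
)

```text
time: 14.4
tool_pos: [532.1, -215.7, 53.4]
tcp_rot: [-3.141, 0.001, -2.85]
contact_force: [-1.2, -1.3, 7.2]
grip_width: 39.4
finger_force: 29.9
```

Call:
jog_arm(
  targets=[
    {"xyz": [0, 0, 0], "spin": 0},
    {"xyz": [0, 0, 0], "spin": 0},
    {"xyz": [0, 0, 0], "spin": 0},
    {"xyz": [0, 0, 0], "spin": 0},
    {"xyz": [0, 0, -0.05], "spin": 0},
    {"xyz": [0, 0, -0.1], "spin": 0},
    {"xyz": [0, 0, -0.2], "spin": 0},
    {"xyz": [0, 0, -0.3], "spin": 0},
    {"xyz": [0, 0, -0.5], "spin": 0},
    {"xyz": [0, 0, -0.5], "spin": 0},
  ],
  gripper=62,
)

```text
time: 15.65
tool_pos: [531.6, -215.3, 187.0]
tcp_rot: [-3.141, 0.001, -2.849]
contact_force: [1.1, -0.6, 0.7]
grip_width: 56.6
finger_force: 0.0
```

```bash
python3 - <<'E'
from plan import *
def cr(n,x0,y0,w,h,s): return cv2.resize(bot.capture(n)[y0:y0+h,x0:x0+w],None,fx=s,fy=s,interpolation=cv2.INTER_CUBIC)
cv2.imwrite("pics/p6.png",np.hstack([cr("side",250,194,36,45,12),cr("top",260,208,30,45,12)]))
o=bot.get_obs();y=o["tcp_rot"][2]%(2*np.pi);p=o["tool_pos"];print(p,y,o["joint_positions"])
# lock: grip (587.2,166.7), open centre +6 along gate x
plan([(590,170,226,1.711,30)],cur=(*p,y))
E
```

```text
[ 533.8910118  -216.56906173  190.76973025] 3.4339543153188896 [-5.18405008e-01  4.58660172e-01  1.44490403e+00  8.78984982e-05
  1.22750384e+00 -2.38156447e+00]
[{"xyz": [-0.069, 0.147, -0.015], "spin": 0.57}, {"xyz": [-0.06, 0.152, -0.014], "spin": 0.58}, {"xyz": [-0.052, 0.154, -0.015], "spin": 0.57}, {"xyz": [-0.042, 0.157, -0.015], "spin": 0.58}, {"xyz": [-0.033, 0.159, -0.014], "spin": 0.57}, {"xyz": [-0.025, 0.161, -0.015], "spin": 0.58}, {"xyz": [-0.014, 0.162, -0.015], "spin": 0.57}, {"xyz": [-0.006, 0.163, -0.014], "spin": 0.57}, {"xyz": [0.004, 0.163, -0.015], "spin": 0.58}, {"xyz": [0.013, 0.162, -0.015], "spin": 0.57}]
[{"xyz": [0.022, 0.161, -0.014], "spin": 0.58}, {"xyz": [0.032, 0.16, -0.015], "spin": 0.57}, {"xyz": [0.04, 0.158, -0.015], "spin": 0.58}, {"xyz": [0.05, 0.155, -0.015], "spin": 0.57}, {"xyz": [0.058, 0.152, -0.014], "spin": 0.57}, {"xyz": [0.067, 0.148, -0.015], "spin": 0.58}, {"xyz": [0.076, 0.144, -0.015], "spin": 0.57}, {"xyz": [0.084, 0.14, -0.014], "spin": 0.58}, {"xyz": [0.091, 0.134, -0.015], "spin": 0.57}, {"xyz": [0.099, 0.129, -0.015], "spin": 0.58}]
[{"xyz": [0.107, 0.123, -0.014], "spin": 0.57}, {"xyz": [0.113, 0.117, -0.015], "spin": 0.57}, {"xyz": [0.12, 0.111, -0.015], "spin": 0.58}, {"xyz": [0.126, 0.103, -0.014], "spin": 0.57}, {"xyz": [0.131, 0.096, -0.015], "spin": 0.58}, {"xyz": [0.137, 0.088, -0.015], "spin": 0.57}, {"xyz": [0.142, 0.08, -0.014], "spin": 0.58}, {"xyz": [0.146, 0.071, -0.015], "spin": 0.57}, {"xyz": [0.15, 0.064, -0.015], "spin": 0.58}, {"xyz": [0.153, 0.054, -0.014], "spin": 0.57}]
end [590. 170. 226.] 1.711
```

View pics/p6.png

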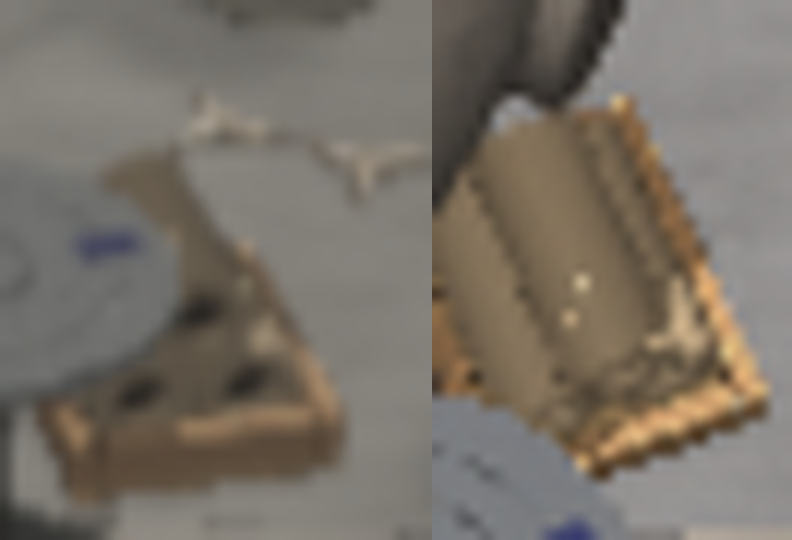

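The side crop shows the stray prop's bore (200,310) centred above its mates' bores (138,392) and (253,378). It is seated as a pyramid. Next is the lock, starting with a refined gate fit.

```bash
sed -e 's/-Y(\*a\[4:\])/-Y(*a[4:])+np.array([.6,-1.7])/' -e 's/-S(\*b)/-S(*b)+np.array([.6,-1.7])/' fit.py > fit2.py; cat >> fit2.py <<'E'
p=r.x
print("latch",W(p,"L",0,-130,176),"lock",W(p,"O",0,-45,176),"rms",np.sqrt(np.mean(r.fun**2)))
E
python3 fit2.py
```

```text
[607.09  84.45   0.14  -9.6   27.92 225.44]
[[-0.36 -0.2 ]
 [-0.04 -0.59]
 [ 0.17  0.72]
 [ 0.12  1.15]
 [-0.98  0.21]
 [-0.19 -0.76]
 [-0.01  0.98]
 [ 0.33  0.46]
 [ 0.17 -1.5 ]
 [ 0.27 -1.22]
 [ 0.14 -0.74]
 [ 0.52 -0.72]
 [-0.59  0.21]
 [ 0.57 -0.73]
 [ 0.12  0.36]
 [ 0.04 -0.55]]
latch [np.float64(607.0941785177794), np.float64(84.44817586062729), 176] lock [np.float64(585.9266822329448), np.float64(167.3286746910311), 176] rms 0.6175210735061017
```

Call:
jog_arm(
  targets=[
    {"xyz": [-0.07, 0.1, -0.15], "spin": 0.5},
    {"xyz": [-0.06, 0.15, -0.15], "spin": 0.6},
    {"xyz": [-0.05, 0.155, -0.15], "spin": 0.6},
    {"xyz": [-0.04, 0.155, 0], "spin": 0.6},
    {"xyz": [-0.03, 0.16, 0], "spin": 0.6},
    {"xyz": [-0.025, 0.16, 0], "spin": 0.6},
    {"xyz": [-0.015, 0.16, 0], "spin": 0.6},
    {"xyz": [-0.005, 0.16, 0], "spin": 0.6},
    {"xyz": [0.005, 0.16, 0], "spin": 0.6},
    {"xyz": [0.015, 0.16, 0], "spin": 0.6},
  ],
  gripper=85,
)

```text
time: 17.0
tool_pos: [550.7, -90.7, 220.8]
tcp_rot: [3.142, -0.0, 2.842]
contact_force: [0.2, -0.0, 0.4]
grip_width: 78.3
finger_force: 0.0
```

Call:
jog_arm(
  targets=[
    {"xyz": [0.02, 0.16, 0], "spin": 0.6},
    {"xyz": [0.03, 0.16, 0], "spin": 0.6},
    {"xyz": [0.04, 0.16, 0], "spin": 0.6},
    {"xyz": [0.05, 0.155, 0], "spin": 0.6},
    {"xyz": [0.06, 0.15, 0], "spin": 0.6},
    {"xyz": [0.07, 0.15, 0], "spin": 0.6},
    {"xyz": [0.075, 0.145, 0], "spin": 0.6},
    {"xyz": [0.085, 0.14, 0], "spin": 0.6},
    {"xyz": [0.09, 0.135, 0], "spin": 0.6},
    {"xyz": [0.1, 0.13, 0], "spin": 0.6},
  ],
)

```text
time: 18.25
tool_pos: [573.1, 37.9, 220.8]
tcp_rot: [-3.141, -0.0, 2.242]
contact_force: [0.3, -1.3, -0.6]
grip_width: 78.2
finger_force: 0.0
```

```bash
python3 - <<'E'
from plan import *
o=bot.get_obs(); print(o["tool_pos"],o["tcp_rot"][2])
plan([(590,168,226,1.711,10)])
E
```

```text
[573.13959922  37.88530044 220.78759321] 2.2417897883121536
[{"xyz": [0.114, 0.118, -0.007], "spin": 0.53}, {"xyz": [0.121, 0.111, -0.006], "spin": 0.53}, {"xyz": [0.126, 0.105, -0.007], "spin": 0.53}, {"xyz": [0.131, 0.098, -0.006], "spin": 0.53}, {"xyz": [0.137, 0.091, -0.007], "spin": 0.53}, {"xyz": [0.141, 0.084, -0.006], "spin": 0.53}, {"xyz": [0.145, 0.076, -0.007], "spin": 0.54}, {"xyz": [0.149, 0.068, -0.006], "spin": 0.53}, {"xyz": [0.153, 0.06, -0.007], "spin": 0.53}, {"xyz": [0.155, 0.052, -0.006], "spin": 0.53}]
end [590. 168. 226.] 1.711
```

Call:
jog_arm(
  targets=[
    {"xyz": [0.11, 0.115, 0], "spin": 0.53},
    {"xyz": [0.12, 0.11, 0], "spin": 0.53},
    {"xyz": [0.125, 0.1, 0], "spin": 0.53},
    {"xyz": [0.13, 0.095, 0], "spin": 0.53},
    {"xyz": [0.135, 0.088, 0], "spin": 0.53},
    {"xyz": [0.14, 0.08, 0], "spin": 0.53},
    {"xyz": [0.145, 0.072, 0], "spin": 0.54},
    {"xyz": [0.15, 0.064, 0], "spin": 0.53},
    {"xyz": [0.15, 0.055, 0], "spin": 0.53},
    {"xyz": [0.155, 0.045, 0], "spin": 0.53},
  ],
)

```text
time: 19.5
tool_pos: [587.4, 166.0, 220.8]
tcp_rot: [-3.141, -0.0, 1.711]
contact_force: [0.1, -0.1, -0.7]
grip_width: 78.3
finger_force: 0.0
```

Call:
jog_arm(
  targets=[
    {"xyz": [0, 0, 0], "spin": 0},
    {"xyz": [0, 0, 0], "spin": 0},
    {"xyz": [0, 0, 0], "spin": 0},
    {"xyz": [0, 0, 0], "spin": 0},
    {"xyz": [0, 0, 0], "spin": 0},
    {"xyz": [0, 0, 0], "spin": 0},
    {"xyz": [0, 0, 0], "spin": 0},
    {"xyz": [0, 0, 0], "spin": 0},
    {"xyz": [0, 0, 0], "spin": 0},
    {"xyz": [0, 0, 0], "spin": 0},
  ],
)

```text
time: 20.75
tool_pos: [587.6, 165.6, 220.7]
tcp_rot: [3.142, -0.0, 1.713]
contact_force: [0.7, -0.4, 0.6]
grip_width: 77.8
finger_force: 0.0
```

```bash
python3 - <<'E'
from plan import *
o=bot.get_obs(); print(o["tool_pos"],o["tcp_rot"][2],o["joint_positions"])
plan([(587,167.5,o["tool_pos"][2],1.711,1),(587,167.5,157.5,1.711,7)])
cv2.imwrite("pics/l7.png",np.hstack([cv2.resize(bot.capture(n)[y:y+60,x:x+60],None,fx=6.6,fy=6.6,interpolation=cv2.INTER_CUBIC) for n,x,y in(("top",140,170),("side",145,150))]))
E
```

```text
[587.63146619 165.5913201  220.65708425] 1.7127783569434534 [1.49165390e-01 5.05214524e-01 1.28254015e+00 7.37934055e-05
 1.35375812e+00 7.16747506e-03]
[{"xyz": [0.025, -0.004, 0.0], "spin": 0.02}, {"xyz": [-0.0, -0.0, 0.113], "spin": -0.0}, {"xyz": [-0.0, -0.0, 0.113], "spin": -0.0}, {"xyz": [-0.0, -0.0, 0.112], "spin": -0.0}, {"xyz": [-0.0, -0.0, 0.113], "spin": -0.0}, {"xyz": [-0.0, -0.0, 0.113], "spin": -0.0}, {"xyz": [-0.0, -0.0, 0.113], "spin": -0.0}, {"xyz": [-0.0, -0.0, 0.112], "spin": -0.0}, {"xyz": [0, 0, 0], "spin": 0}, {"xyz": [0, 0, 0], "spin": 0}]
end [587.  167.5 157.5] 1.711
```

Call:
jog_arm(
  targets=[
    {"xyz": [0.02, 0, 0.06], "spin": 0},
    {"xyz": [0, 0, 0.08], "spin": 0},
    {"xyz": [0, 0, 0.1], "spin": 0},
    {"xyz": [0, 0, 0.1], "spin": 0},
    {"xyz": [0, 0, 0.1], "spin": 0},
    {"xyz": [0, 0, 0.1], "spin": 0},
    {"xyz": [0, 0, 0.1], "spin": 0},
    {"xyz": [0, 0, 0.08], "spin": 0},
    {"xyz": [0, 0, 0.05], "spin": 0},
    {"xyz": [0, 0, 0], "spin": 0},
  ],
)

```text
time: 22.1
tool_pos: [587.3, 167.2, 158.8]
tcp_rot: [-3.141, -0.0, 1.713]
contact_force: [0.3, -0.2, 0.7]
grip_width: 78.1
finger_force: 0.0
```

Call:
jog_arm(
  targets=[
    {"xyz": [0, 0, 0], "spin": 0},
    {"xyz": [0, 0, 0], "spin": 0},
    {"xyz": [0, 0, 0], "spin": 0},
    {"xyz": [0, 0, 0], "spin": 0},
    {"xyz": [0, 0, 0], "spin": 0},
    {"xyz": [0, 0, 0], "spin": 0},
    {"xyz": [0, 0, 0], "spin": 0},
    {"xyz": [0, 0, 0], "spin": 0},
    {"xyz": [0, 0, 0], "spin": 0},
    {"xyz": [0, 0, 0], "spin": 0},
  ],
  gripper=0,
)

```text
time: 23.35
tool_pos: [586.4, 166.7, 159.3]
tcp_rot: [-3.14, 0.001, 1.713]
contact_force: [-3.5, -2.5, 2.5]
grip_width: 31.1
finger_force: 30.0
```

Call:
jog_arm(
  targets=[
    {"xyz": [0, 0, 0], "spin": 0},
    {"xyz": [0, 0, 0], "spin": 0},
    {"xyz": [0, 0, 0], "spin": 0},
    {"xyz": [0, 0, 0], "spin": 0},
    {"xyz": [0, 0, -0.05], "spin": 0},
    {"xyz": [0, 0, -0.1], "spin": 0},
    {"xyz": [0, 0, -0.15], "spin": 0},
    {"xyz": [0, 0, -0.2], "spin": 0},
    {"xyz": [0, 0, -0.2], "spin": 0},
    {"xyz": [0, 0, -0.1], "spin": 0},
  ],
  gripper=85,
)

```text
time: 24.6
tool_pos: [587.9, 167.3, 224.9]
tcp_rot: [3.139, -0.0, 1.713]
contact_force: [-0.4, 1.0, -0.0]
grip_width: 78.1
finger_force: 0.0
```

```bash
python3 - <<'E'
from plan import *
o=bot.get_obs(); print(o["tool_pos"],o["tcp_rot"][2],o["grip_width"])
plan([(608,84,222,3.283,18)])
E
```

```text
[587.85549217 167.25382562 224.87492351] 1.7128567115559 78.14706684462698
[{"xyz": [-0.059, 0.006, 0.002], "spin": -0.87}, {"xyz": [-0.06, 0.0, 0.002], "spin": -0.87}, {"xyz": [-0.059, -0.005, 0.002], "spin": -0.88}, {"xyz": [-0.059, -0.009, 0.002], "spin": -0.87}, {"xyz": [-0.057, -0.015, 0.002], "spin": -0.87}, {"xyz": [-0.056, -0.02, 0.002], "spin": -0.87}, {"xyz": [-0.054, -0.025, 0.002], "spin": -0.88}, {"xyz": [-0.052, -0.029, 0.002], "spin": -0.87}, {"xyz": [-0.049, -0.034, 0.002], "spin": -0.87}, {"xyz": [-0.046, -0.038, 0.002], "spin": -0.87}]
[{"xyz": [-0.042, -0.042, 0.002], "spin": -0.88}, {"xyz": [-0.039, -0.045, 0.002], "spin": -0.87}, {"xyz": [-0.035, -0.048, 0.002], "spin": -0.87}, {"xyz": [-0.03, -0.051, 0.002], "spin": -0.87}, {"xyz": [-0.025, -0.054, 0.002], "spin": -0.87}, {"xyz": [-0.021, -0.056, 0.002], "spin": -0.88}, {"xyz": [-0.016, -0.057, 0.002], "spin": -0.87}, {"xyz": [-0.011, -0.059, 0.002], "spin": -0.87}, {"xyz": [0, 0, 0], "spin": 0}, {"xyz": [0, 0, 0], "spin": 0}]
end [608.  84. 222.] 3.283
```

Call:
jog_arm(
  targets=[
    {"xyz": [-0.06, 0.006, 0], "spin": -0.87},
    {"xyz": [-0.06, 0, 0], "spin": -0.87},
    {"xyz": [-0.06, -0.005, 0], "spin": -0.87},
    {"xyz": [-0.06, -0.01, 0], "spin": -0.87},
    {"xyz": [-0.057, -0.015, 0], "spin": -0.87},
    {"xyz": [-0.056, -0.02, 0], "spin": -0.87},
    {"xyz": [-0.054, -0.025, 0], "spin": -0.88},
    {"xyz": [-0.052, -0.03, 0], "spin": -0.88},
    {"xyz": [-0.049, -0.034, 0], "spin": -0.88},
    {"xyz": [-0.046, -0.038, 0], "spin": -0.88},
  ],
)

```text
time: 25.85
tool_pos: [598.4, 120.4, 223.2]
tcp_rot: [-3.141, -0.0, 2.59]
contact_force: [0.4, -0.2, -0.5]
grip_width: 77.9
finger_force: 0.0
```

Call:
jog_arm(
  targets=[
    {"xyz": [-0.042, -0.042, 0], "spin": -0.87},
    {"xyz": [-0.039, -0.045, 0], "spin": -0.87},
    {"xyz": [-0.035, -0.048, 0], "spin": -0.87},
    {"xyz": [-0.03, -0.05, 0], "spin": -0.87},
    {"xyz": [-0.025, -0.054, 0], "spin": -0.87},
    {"xyz": [-0.02, -0.056, 0], "spin": -0.87},
    {"xyz": [-0.016, -0.057, 0], "spin": -0.87},
    {"xyz": [-0.011, -0.059, 0], "spin": -0.87},
    {"xyz": [0, 0, 0], "spin": 0},
    {"xyz": [0, 0, 0], "spin": 0},
  ],
)

```text
time: 27.1
tool_pos: [607.3, 83.8, 223.1]
tcp_rot: [3.141, -0.0, -3.002]
contact_force: [-0.3, -1.4, 0.3]
grip_width: 77.7
finger_force: 0.0
```

```bash
python3 - <<'E'
from plan import *
o=bot.get_obs(); print(o["tool_pos"],o["tcp_rot"][2]%6.2832,o["joint_positions"])
E
```

```text
[607.34278291  83.82289074 223.08301069] 3.281125040286988 [ 1.21175726e-02  5.08687199e-01  1.26998992e+00  1.84410563e-04
  1.36307791e+00 -1.69823448e+00]
```

Call:
jog_arm(
  targets=[
    {"xyz": [0, 0, 0.06], "spin": 0},
    {"xyz": [0, 0, 0.08], "spin": 0},
    {"xyz": [0, 0, 0.1], "spin": 0},
    {"xyz": [0, 0, 0.1], "spin": 0},
    {"xyz": [0, 0, 0.1], "spin": 0},
    {"xyz": [0, 0, 0.1], "spin": 0},
    {"xyz": [0, 0, 0.1], "spin": 0},
    {"xyz": [0, 0, 0.1], "spin": 0},
    {"xyz": [0, 0, 0.06], "spin": 0},
    {"xyz": [0, 0, 0], "spin": 0},
  ],
)

```text
time: 28.35
tool_pos: [608.1, 83.7, 161.5]
tcp_rot: [-3.141, 0.003, -3.0]
contact_force: [-4.1, -0.7, 12.7]
grip_width: 77.9
finger_force: 6.4
```

Call:
jog_arm(
  targets=[
    {"xyz": [0, 0, 0], "spin": 0},
    {"xyz": [0, 0, 0], "spin": 0},
    {"xyz": [0, 0, 0], "spin": 0},
    {"xyz": [0, 0, 0], "spin": 0},
    {"xyz": [0, 0, 0], "spin": 0},
    {"xyz": [0, 0, 0], "spin": 0},
    {"xyz": [0, 0, 0], "spin": 0},
    {"xyz": [0, 0, 0], "spin": 0},
    {"xyz": [0, 0, 0], "spin": 0},
    {"xyz": [0, 0, 0], "spin": 0},
  ],
  gripper=0,
)

```text
time: 29.6
tool_pos: [608.6, 85.2, 161.6]
tcp_rot: [3.141, 0.005, -2.999]
contact_force: [-1.0, 5.9, 11.5]
grip_width: 31.8
finger_force: 37.3
```

```bash
python3 - <<'E'
from plan import *
o=bot.get_obs(); p=o["tool_pos"];y=o["tcp_rot"][2]%(2*np.pi); print(p,y,o["contact_force"],o["moment"])
g=.14; h=p[:2]+130*np.array([-np.sin(g),np.cos(g)]); print("hinge",h)
pts=[]
N=40
for i in range(1,N+1):
    a=1.57*i/N; c,s=np.cos(-a),np.sin(-a); q=h+np.array([[c,-s],[s,c]])@(p[:2]-h); pts.append((*q,p[2],y-a,1))
plan(pts,cur=(*p,y))
E
```

```text
[608.58160376  85.18788549 161.57011297] 3.2840537605275952 [-1.04749001  5.94330771 11.52292999] [0.405095   0.2502081  0.15712675]
hinge [590.44099886 213.915965  ]
[{"xyz": [0.064, 0.001, 0.0], "spin": 0.39}, {"xyz": [0.064, 0.002, 0.0], "spin": 0.39}, {"xyz": [0.063, 0.001, 0.0], "spin": 0.4}, {"xyz": [0.064, 0.002, 0.0], "spin": 0.39}, {"xyz": [0.064, 0.001, 0.0], "spin": 0.39}, {"xyz": [0.064, 0.002, 0.0], "spin": 0.39}, {"xyz": [0.063, 0.001, 0.0], "spin": 0.4}, {"xyz": [0.064, 0.001, 0.0], "spin": 0.39}, {"xyz": [0.064, 0.002, 0.0], "spin": 0.39}, {"xyz": [0.064, 0.001, 0.0], "spin": 0.39}]
[{"xyz": [0.063, 0.002, 0.0], "spin": 0.4}, {"xyz": [0.064, 0.001, 0.0], "spin": 0.39}, {"xyz": [0.064, 0.001, 0.0], "spin": 0.39}, {"xyz": [0.064, 0.002, 0.0], "spin": 0.39}, {"xyz": [0.063, 0.001, 0.0], "spin": 0.4}, {"xyz": [0.064, 0.002, 0.0], "spin": 0.39}, {"xyz": [0.064, 0.001, 0.0], "spin": 0.39}, {"xyz": [0.064, 0.002, 0.0], "spin": 0.39}, {"xyz": [0.063, 0.001, 0.0], "spin": 0.4}, {"xyz": [0.064, 0.001, 0.0], "spin": 0.39}]
[{"xyz": [0.064, 0.002, 0.0], "spin": 0.39}, {"xyz": [0.064, 0.001, 0.0], "spin": 0.39}, {"xyz": [0.064, 0.002, 0.0], "spin": 0.4}, {"xyz": [0.063, 0.001, 0.0], "spin": 0.39}, {"xyz": [0.064, 0.001, 0.0], "spin": 0.39}, {"xyz": [0.064, 0.002, 0.0], "spin": 0.39}, {"xyz": [0.064, 0.001, 0.0], "spin": 0.4}, {"xyz": [0.063, 0.002, 0.0], "spin": 0.39}, {"xyz": [0.064, 0.001, 0.0], "spin": 0.39}, {"xyz": [0.064, 0.002, 0.0], "spin": 0.39}]
[{"xyz": [0.064, 0.001, 0.0], "spin": 0.4}, {"xyz": [0.063, 0.001, 0.0], "spin": 0.39}, {"xyz": [0.064, 0.002, 0.0], "spin": 0.39}, {"xyz": [0.064, 0.001, 0.0], "spin": 0.39}, {"xyz": [0.064, 0.002, 0.0], "spin": 0.4}, {"xyz": [0.063, 0.001, 0.0], "spin": 0.39}, {"xyz": [0.064, 0.001, 0.0], "spin": 0.39}, {"xyz": [0.064, 0.002, 0.0], "spin": 0.39}, {"xyz": [0.064, 0.001, 0.0], "spin": 0.4}, {"xyz": [0.063, 0.002, 0.0], "spin": 0.39}]
end [461.8 195.6 161.6] 1.714
```

Call:
jog_arm(
  targets=[
    {"xyz": [0, 0, -0.03], "spin": 0},
    {"xyz": [0, 0, -0.03], "spin": 0},
    {"xyz": [0, 0.012, 0], "spin": 0},
    {"xyz": [0, 0, 0], "spin": 0},
    {"xyz": [0.03, 0, 0], "spin": 0.2},
    {"xyz": [0.064, 0.001, 0], "spin": 0.39},
    {"xyz": [0.064, 0.002, 0], "spin": 0.39},
    {"xyz": [0.064, 0.001, 0], "spin": 0.4},
    {"xyz": [0.064, 0.002, 0], "spin": 0.39},
    {"xyz": [0.064, 0.001, 0], "spin": 0.39},
  ],
)

```text
time: 30.85
tool_pos: [578.9, 84.5, 162.2]
tcp_rot: [3.14, -0.001, 3.065]
contact_force: [6.2, 7.8, -20.4]
grip_width: 31.4
finger_force: 33.5
```

```bash
python3 - <<'E'
from plan import *
o=bot.get_obs(); p=o["tool_pos"];y=o["tcp_rot"][2]%(2*np.pi); d=p[:2]-[590.4,213.9]; print(p,y,np.hypot(*d),"gate angle by pos",-np.arctan2(d[1],d[0])-np.pi/2+.14,"by yaw",3.281-y,o["moment"])
E
```

```text
[578.94007587  84.53473525 162.23525442] 3.065032188788426 129.87186602616023 gate angle by pos 0.22835515063883582 by yaw 0.21596781121157393 [ 0.71930167 -1.0881646   0.19096484]
```

Call:
jog_arm(
  targets=[
    {"xyz": [0.064, 0.001, 0.03], "spin": 0.39},
    {"xyz": [0.064, 0.002, 0.01], "spin": 0.39},
    {"xyz": [0.064, 0.001, 0], "spin": 0.4},
    {"xyz": [0.064, 0.002, 0], "spin": 0.39},
    {"xyz": [0.064, 0.001, 0], "spin": 0.39},
    {"xyz": [0.064, 0.001, 0], "spin": 0.39},
    {"xyz": [0.064, 0.002, 0], "spin": 0.39},
    {"xyz": [0.064, 0.001, 0], "spin": 0.4},
    {"xyz": [0.064, 0.002, 0], "spin": 0.39},
    {"xyz": [0.064, 0.001, 0], "spin": 0.39},
  ],
)

```text
time: 32.1
tool_pos: [531.0, 97.7, 162.0]
tcp_rot: [3.14, 0.003, 2.674]
contact_force: [1.4, 4.2, -4.8]
grip_width: 31.6
finger_force: 33.8
```

Call:
jog_arm(
  targets=[
    {"xyz": [0.064, 0.001, 0], "spin": 0.39},
    {"xyz": [0.064, 0.002, 0], "spin": 0.39},
    {"xyz": [0.064, 0.001, 0], "spin": 0.4},
    {"xyz": [0.064, 0.002, 0], "spin": 0.39},
    {"xyz": [0.064, 0.001, 0], "spin": 0.39},
    {"xyz": [0.064, 0.001, 0], "spin": 0.39},
    {"xyz": [0.064, 0.002, 0], "spin": 0.39},
    {"xyz": [0.064, 0.001, 0], "spin": 0.4},
    {"xyz": [0.064, 0.002, 0], "spin": 0.39},
    {"xyz": [0.064, 0.001, 0], "spin": 0.39},
  ],
)

```text
time: 33.35
tool_pos: [491.1, 129.1, 162.0]
tcp_rot: [3.139, 0.002, 2.281]
contact_force: [2.5, 3.4, -5.2]
grip_width: 31.6
finger_force: 33.7
```

Call:
jog_arm(
  targets=[
    {"xyz": [0.064, 0.001, 0], "spin": 0.39},
    {"xyz": [0.064, 0.002, 0], "spin": 0.39},
    {"xyz": [0.064, 0.001, 0], "spin": 0.4},
    {"xyz": [0.064, 0.002, 0], "spin": 0.39},
    {"xyz": [0.064, 0.001, 0], "spin": 0.39},
    {"xyz": [0.064, 0.001, 0], "spin": 0.39},
    {"xyz": [0.064, 0.002, 0], "spin": 0.39},
    {"xyz": [0.064, 0.001, 0], "spin": 0.4},
    {"xyz": [0.064, 0.002, 0], "spin": 0.39},
    {"xyz": [0.064, 0.001, 0], "spin": 0.39},
  ],
)

```text
time: 34.6
tool_pos: [466.2, 173.1, 162.0]
tcp_rot: [3.139, 0.001, 1.889]
contact_force: [2.6, 2.7, -4.2]
grip_width: 31.8
finger_force: 33.6
```

```bash
python3 - <<'E'
from plan import *
o=bot.get_obs(); p=o["tool_pos"];y=o["tcp_rot"][2]%(2*np.pi); d=p[:2]-[590.4,213.9]; print(p,y,np.hypot(*d),"gate angle by pos",(-np.arctan2(d[1],d[0])-np.pi/2+.14)%6.283,"by yaw",3.281-y,o["joint_positions"])
E
```

```text
[466.19205242 173.13839696 161.98828318] 1.8892145952625794 130.7253706196233 gate angle by pos 1.3936979066383963 by yaw 1.3917854047374207 [ 2.01670885e-01  3.54821659e-01  1.69903498e+00 -5.40190369e-04
  1.08461537e+00 -1.16496999e-01]
```

Call:
jog_arm(
  targets=[
    {"xyz": [0.064, 0.001, 0], "spin": 0.39},
    {"xyz": [0.064, 0.002, 0], "spin": 0.39},
    {"xyz": [0.064, 0.001, 0], "spin": 0.4},
    {"xyz": [0.06, 0.002, 0], "spin": 0.37},
    {"xyz": [0.04, 0.001, 0], "spin": 0.25},
    {"xyz": [0, 0, 0], "spin": 0},
    {"xyz": [0, 0, 0], "spin": 0},
    {"xyz": [0, 0, 0], "spin": 0},
    {"xyz": [0, 0, 0], "spin": 0},
    {"xyz": [0, 0, 0], "spin": 0},
  ],
)

```text
time: 35.85
tool_pos: [460.9, 195.9, 161.9]
tcp_rot: [3.139, -0.0, 1.711]
contact_force: [-0.6, -0.7, 6.4]
grip_width: 31.4
finger_force: 33.7
```

```bash
python3 - <<'E'
from plan import *
o=bot.get_obs(); p=o["tool_pos"];y=o["tcp_rot"][2]; d=p[:2]-[590.4,213.9]; print(p,y,np.hypot(*d),(-np.arctan2(d[1],d[0])-np.pi/2+.14)%6.283,3.281-y)
cv2.imwrite("pics/f8.png",np.hstack([cv2.resize(bot.capture(n)[y:y+h,x:x+w],None,fx=s,fy=s,interpolation=cv2.INTER_CUBIC) for n,x,y,w,h,s in(("top",90,110,220,210,1.8),("side",120,130,220,210,1.8))]))
E
```

```text
[460.90130209 195.88625661 161.91630371] 1.7110367771121255 130.74558390315136 1.5725795986417412 1.5699632228878746
```

View pics/f8.png

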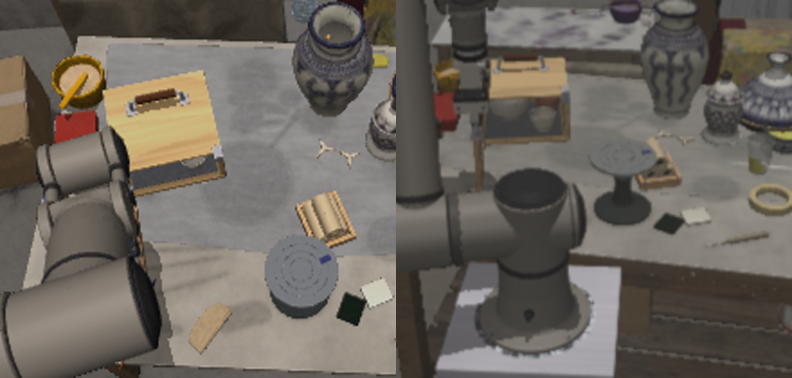

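The picture shows the gate standing square to the front (side view, edge-on at (478,155)). The carrier is open with the bowls upright at (515,105) and (543,118), and the prop pyramid is in the tray (325,217). Handing in.

```bash
python3 -c "
from plant import bot
print(bot.close_job())"
```

```text
the job is handed in; nothing more can be done
None
```

The job is handed in at about 36 s: the stray prop is bedded on its two mates, the orange lock and black latch are squeezed, and the arm is holding the gate open at about 1.57 rad; the final picture shows two bowls upright, but I did not check the small pots at the left.

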